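# Unstack the wooden boxes into their drip trays

### The arm

A 7-joint arm with a two-finger parallel gripper is mounted at the origin on the work surface. World frame = base frame: x ahead of the robot, y to its left, z up, the work surface at z = 0. Lengths are in m, angles in rad, forces in N, time in s.
With the tool pointing down it reaches from about 0.35 to 0.9 m from the base axis. Payload 19.9 kg.
Tool frame: the origin (TCP) lies between the finger pads; the fingertips stand 19 mm ahead of it and the grasp point (between the pads) is the TCP; z points along the fingers, y is the line along which they close (so a half turn about z gives the same grasp; the last joint's range is limited). The gripper opens to 94 mm and grips with 3 to 60 N. Pads are 16 mm wide; open, the fingers measure 119 mm over their backs; the gripper's body (75 mm by 177 mm) begins 78 mm behind the grasp point.
Start: joints at [-1.387, 0.417, -0.01, 1.614, 0.005, 1.111, -0.053], TCP at [0.14, 0.609, 0.224] pointing down, gripper open.
Joint ranges: [-2.81, 2.81], [-0.39, 2.02], [-1.27, 1.25], [0.06, 2.57], [-1.19, 4.33], [0.19, 2], [-2.82, 2.82]. Speed limits (rad/s): [1.89, 1.89, 2.39, 2.39, 3.01, 3.01, 3.01].

### API

Orientations are given as a 3x3 rotation matrix whose columns are the frame's x, y, z axes.
In Python, from rig import robot gives the robot as it stands. Calls block until the motion is done:
- robot.move_ptp(position, orientation): joint-space move of the TCP to a pose.
- robot.move_linear(position, velocity=0.15, frame=None, threshold=None): straight line of the TCP; frame=None keeps the orientation; velocity is the mean speed in m/s. With threshold (N) it stops when the force on the tool has changed by that much, and returns True; else False.
- robot.goto_joints(angles): joint-space move.
- robot.gripper_to(opening): finger opening in m; the grip force is fixed at half the most; returns when the fingers have stopped.
- robot.pause(seconds).
- robot.ik(position, orientation): joint angles nearest the present ones, or None.
- robot.get_state(): the state.
- robot.grab_frame(name): name is "side" or "top" or "wrist"; returns the picture (384x512x3 uint8, red, green, blue); there is no depth.
- robot.camera_info(name): a dict with "fx", "fy", "cx", "cy" (pixels), "rvec" (rotation vector, rad) and "tvec" (3), from world to camera coordinates, as OpenCV has them. Camera axes: x right, y down, z forward; pixel columns grow to the right and rows downward; lengths in m; the calibration is good to about 2 mm. The wrist camera is an equidistant fisheye: a pixel r from the principal point sees the ray r / f radians off the axis. A picture is of the moment at which its call begins: read the wrist's pose just before it. camera_info takes no time and is no camera call; for the wrist camera it gives the pose at the moment of the call.
A pose or a line that the arm cannot do raises robot.PlanningError and nothing moves.
- robot.sign_off(): hands the job in; it is judged then, once.
The state is a dict: "time": time; "qpos": joint angles; "joint_vel": joint speeds; "effort": joint torques, N m; "ee_pos": TCP position; "tool_rot": TCP orientation; "force": force on the tool from outside, world axes, zero at the start; "moment": the same for the moment, N m; "opening": finger opening in m; "grasp_force": force on a finger pad.
Only numpy, scipy, OpenCV 4.12 (cv2) and the standard library are available. Lean on these libraries where they do the work, as an engineer would, in place of code of your own. Each camera call takes 0.05 s, during which the arm holds its last target. There are 200 camera calls.

### The job

The wooden craft boxes are piled up and are to be varnished: take the pile apart from the top and stand each box in the drip tray of its own shape, upright and flat on the tray's floor, not riding on the rim. Never let a box tip over, and leave the jar of beads and the clay animal where they stand.

Things in the scene. Friction and masses are not known exactly. Their poses are not given: they have to be found in the camera images.
- round_box: Round wooden box, diameter 34 mm, at the start the top of the pile, about 35 g. Plain light wood, all boxes 40 mm high, closed, with a thin dark lid seam round the sides; one solid piece to handle (the lid does not come off). Origin: centre of the underside, z up. 
- hexagon_box: Regular hexagonal wooden box, 48 mm across flats, 55 mm across corners, at the start under the round box, about 70 g. Plain light wood, all boxes 40 mm high, closed, with a thin dark lid seam round the sides; one solid piece to handle (the lid does not come off). Origin: centre of the underside, z up. Its x axis is square to one pair of flat sides (the others at 60 and 120 degrees).
- square_box: Square wooden box, 62 by 62 mm, at the start under the hexagonal box, about 110 g. Plain light wood, all boxes 40 mm high, closed, with a thin dark lid seam round the sides; one solid piece to handle (the lid does not come off). Origin: centre of the underside, z up. x and y are square to the sides.
- oblong_box: Oblong wooden box, 66 mm along its x, 120 mm along its y, at the start the bottom of the pile, standing on the table, about 180 g. Plain light wood, all boxes 40 mm high, closed, with a thin dark lid seam round the sides; one solid piece to handle (the lid does not come off). Origin: centre of the underside, z up. 
- round_tray: Round drip tray, 54 mm inside diameter, 60 mm outside. Fixed to the table, grey plastic, flat floor 3 mm thick, upright wall 3 mm thick, rim 9 mm above the table. Origin: centre of the underside, at table height, z up. 
- hexagon_tray: Hexagonal drip tray, 68 mm across flats inside, 74 mm outside. Fixed to the table, grey plastic, flat floor 3 mm thick, upright wall 3 mm thick, rim 9 mm above the table. Origin: centre of the underside, at table height, z up. Its x axis is square to one pair of flat sides.
- square_tray: Square drip tray, 82 by 82 mm inside, 88 mm outside. Fixed to the table, grey plastic, flat floor 3 mm thick, upright wall 3 mm thick, rim 9 mm above the table. Origin: centre of the underside, at table height, z up. x and y are square to the sides.
- oblong_tray: Oblong drip tray, inside 86 mm along its x and 140 mm along its y, outside 92 by 146 mm. Fixed to the table, grey plastic, flat floor 3 mm thick, upright wall 3 mm thick, rim 9 mm above the table. Origin: centre of the underside, at table height, z up. 
- bead_jar: Bystander: small glass jar with an orange lid, 48 mm across, 65 mm high, loose, on the robot's side of the work. Origin: centre of the underside.
- clay_figure: Bystander: soft grey-green clay animal, about 60 mm across with its tail, 60 mm high, loose, on the side of the work away from the robot. Origin: centre of the underside.

How it is judged:
By the outcome, as a careful person would: the job done as asked, in the order asked, and still so for the second after the job is handed in, with the robot touching nothing.
It also fails if it takes over 125 s, if anything falls off the work surface, if the arm or the gripper's body presses on something with over 40 N, if the wrist force passes 120 N, or if a joint passes its speed limit or range.

## Working session

There is one attempt and no reset: what is moved stays moved. The work goes in short steps, each a Python script; the robot and the scene stay as the last script left them, time stands still between calls to the robot, and variables do not carry over. Pictures are saved under pics/ and viewed, at most 14 in all, crops included, and the job is handed in when it is done.

```bash
ls; mkdir -p pics; python3 - <<'E'
from rig import robot
import cv2,numpy as np
for n in ["top","side"]:
    cv2.imwrite(f"pics/{n}0.png",robot.grab_frame(n)[:,:,::-1]); 
    i=robot.camera_info(n);R=cv2.Rodrigues(np.array(i["rvec"],float))[0]
    print(n,i["fx"],i["cx"],i["cy"],(-R.T@np.array(i["tvec"])).round(3),R.round(2).tolist())
s=robot.get_state();print(s["time"],s["ee_pos"],s["tool_rot"],s["opening"])
E
```

```text
pics
top 397.35206291640486 251.2360346302378 196.97103403398395 [ 4.670e-01 -1.000e-03  1.108e+00] [[0.02, -1.0, 0.02], [-1.0, -0.02, -0.08], [0.08, -0.02, -1.0]]
side 374.7584475881773 260.2085419259494 191.18794034836776 [ 0.246 -0.53   0.782] [[0.86, -0.52, -0.02], [-0.4, -0.63, -0.67], [0.34, 0.58, -0.74]]
0.1 [0.13988301 0.60879112 0.22386601] [[-9.74625020e-01  2.23843822e-01 -1.19235336e-04]
 [ 2.23843808e-01  9.74624338e-01 -1.16175804e-03]
 [-1.43842700e-04 -1.15896855e-03 -9.99999318e-01]] 0.09387934604206663
```

View pics/top0.png

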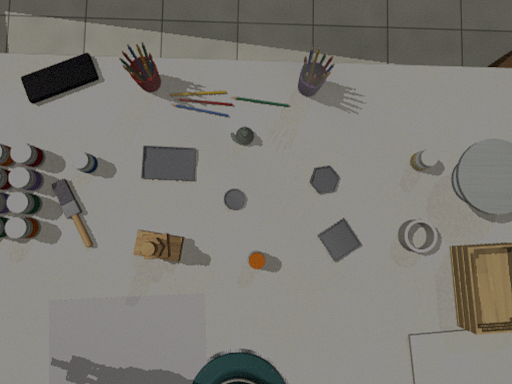

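View pics/side0.png

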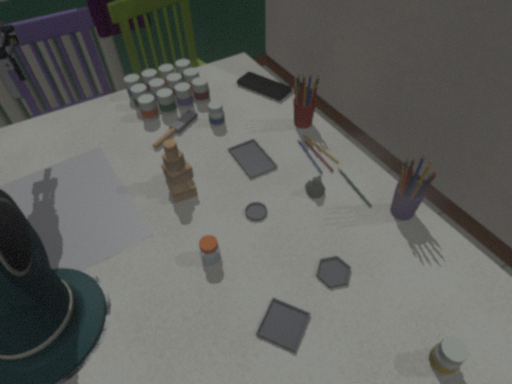

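The top view shows the pile at about (160,246). The trays are round (234,199), hexagon (324,180), square (340,240) and oblong (169,164). The jar is at (257,261) and the figure at (245,135). The side view agrees: the pile is standing at about (178,175).

```bash
cat > h.py <<'E'
from rig import robot
import cv2,numpy as np
def ray(n,uv,info=None):
    i=info or robot.camera_info(n);R=cv2.Rodrigues(np.array(i["rvec"],float))[0];t=np.array(i["tvec"],float)
    uv=np.atleast_2d(np.array(uv,float))
    x=(uv[:,0]-i["cx"])/i["fx"];y=(uv[:,1]-i["cy"])/i["fy"]
    if n=="wrist":
        th=np.hypot(x,y);k=np.where(th>1e-9,np.sin(th)/np.maximum(th,1e-9),1)
        d=np.c_[x*k,y*k,np.cos(th)]
    else: d=np.c_[x,y,np.ones_like(x)]
    return -R.T@t,d@R
def onplane(n,uv,z,info=None):
    c,d=ray(n,uv,info);return c[:2]+d[:,:2]*((z-c[2])/d[:,2])[:,None]
E
python3 - <<'E'
from h import *
im=robot.grab_frame("top")
b=im.astype(int)
for nm,(u,v,r) in dict(round=(234,199,18),hex=(324,180,25),square=(340,240,30),oblong=(169,164,36)).items():
    sub=im[v-r:v+r,u-r:u+r].mean(2); t,_=cv2.threshold(sub.astype(np.uint8),0,255,cv2.THRESH_OTSU)
    m=(sub<t).astype(np.uint8); c=max(cv2.findContours(m,cv2.RETR_EXTERNAL,cv2.CHAIN_APPROX_NONE)[0],key=cv2.contourArea)
    P=onplane("top",c[:,0]+[u-r,v-r],0.009).astype(np.float32)
    (x,y),(w,h),a=cv2.minAreaRect(P*1000)
    M=cv2.moments(P.reshape(-1,1,2)*1000); print(nm,t,"rect",round(x,1),round(y,1),round(w,1),round(h,1),round(a,1),"cen",round(M["m10"]/M["m00"],1),round(M["m01"]/M["m00"],1), "area",M["m00"])
for nm,p,z in [("round",(151,247),.16),("base",(160,246),.04),("jar",(257,261),.065),("fig",(245,135),.04)]: print(nm,onplane("top",p,z).round(3))
a=cv2.resize(im[215:275,120:200],None,fx=9,fy=9,interpolation=cv2.INTER_CUBIC)[:,:,::-1]
cv2.imwrite("pics/pile.png",cv2.convertScaleAbs(a,alpha=1.4))
a=cv2.resize(im[120:270,130:370],None,fx=3.3,fy=3.3,interpolation=cv2.INTER_CUBIC)[:,:,::-1]
cv2.imwrite("pics/trays.png",cv2.convertScaleAbs(a,alpha=1.5))
E
```

```text
round 112.0 rect 550.3 19.6 55.6 61.0 1.2 cen 550.0 19.9 area 2804.6965919465765
hex 108.0 rect 610.3 -229.1 76.6 83.4 10.7 cen 610.4 -229.2 area 4764.047612962313
square 110.0 rect 443.2 -272.1 91.7 92.1 33.5 cen 443.5 -272.1 area 7803.906080435263
oblong 109.0 rect 646.4 203.3 154.5 93.8 88.7 cen 646.8 204.7 area 13473.919434750918
round [[0.421 0.212]]
base [[0.418 0.215]]
jar [[ 0.386 -0.042]]
fig [[ 0.724 -0.004]]
```

View pics/pile.png

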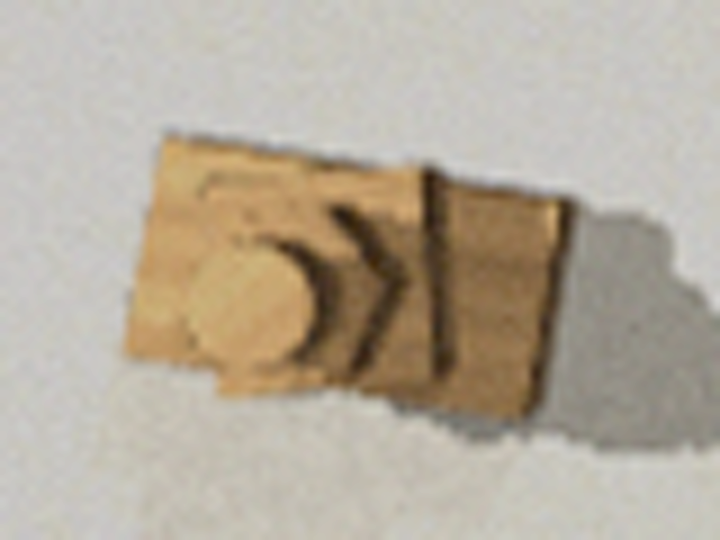

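View pics/trays.png

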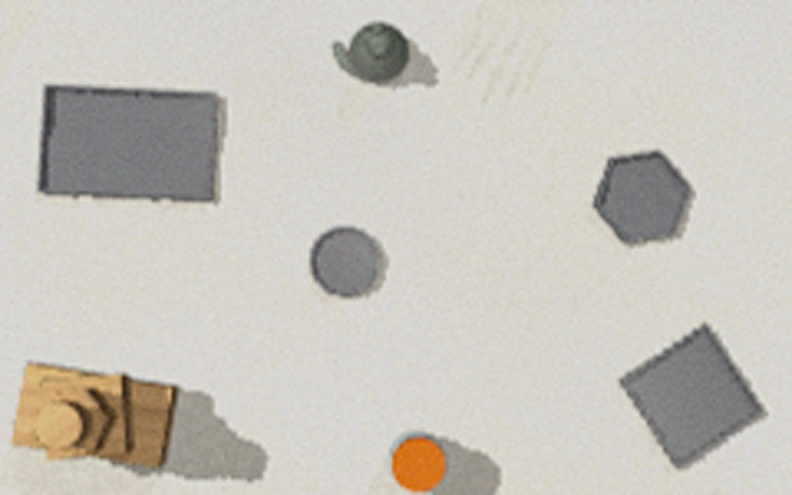

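```bash
python3 - <<'E'
from h import *
im=robot.grab_frame("top").astype(int)
g=cv2.GaussianBlur(im.astype(np.float32),(3,3),0); d=g[:,:,2]-g[:,:,0]
for nm,(u,v,r) in dict(round=(234,199,18),hex=(324,180,25),square=(340,240,30),oblong=(169,164,36)).items():
    s=d[v-r:v+r,u-r:u+r]; q=np.percentile(s,[5,95]); m=(s>q.mean()).astype(np.uint8)
    c=max(cv2.findContours(m,cv2.RETR_EXTERNAL,cv2.CHAIN_APPROX_NONE)[0],key=cv2.contourArea)
    P=onplane("top",c[:,0]+[u-r,v-r],0.007).astype(np.float32)*1000
    (x,y),(w,h),a=cv2.minAreaRect(P);M=cv2.moments(P.reshape(-1,1,2)); print(nm,q,"rect",np.round([x,y,w,h,a],1),"cen",round(M["m10"]/M["m00"],1),round(M["m01"]/M["m00"],1), "area",M["m00"])
yaw=np.radians(-8); R=np.array([[np.cos(yaw),np.sin(yaw),0],[np.sin(yaw),-np.cos(yaw),0],[0,0,-1]])
print(robot.ik([.418,.217,.35],R))
robot.move_ptp([.418,.217,.35],R)
i=robot.camera_info("wrist");s=robot.get_state()
w=robot.grab_frame("wrist");cv2.imwrite("pics/w0.png",cv2.convertScaleAbs(w[:,:,::-1],alpha=1.4))
RR=cv2.Rodrigues(np.array(i["rvec"],float))[0];print(s["time"],s["ee_pos"],i["fx"],i["cx"],i["cy"],-RR.T@np.array(i["tvec"]),RR.round(2).tolist())
E
```

```text
round [-8.75    0.6875] rect [558.1  29.9  77.6  57.3  51. ] cen 554.7 24.9 area 2758.9408070667323
hex [-10.25    1.875] rect [ 612.9 -229.    83.    74.4   45.7] cen 612.5 -228.9 area 4524.88290168019
square [-9.125  1.375] rect [ 431.8 -280.6  122.4   88.4   34.3] cen 443.6 -273.7 area 7687.222743570106
oblong [-8.875   1.9375] rect [648.5 208.4 149.3  93.7  88.6] cen 647.9 207.8 area 12906.609119435307
[-1.13634445  0.02339858  0.60850993  1.82378455 -0.01388602  1.29863337
 -2.23465259]
2.1583 [0.41780855 0.21756744 0.34988631] 297.3186396354542 253.74070890038237 192.16752950994115 [0.4951679  0.20654402 0.50991821] [[-0.14, -0.99, 0.0], [-0.95, 0.13, 0.27], [-0.27, 0.04, -0.96]]
```

View pics/w0.png

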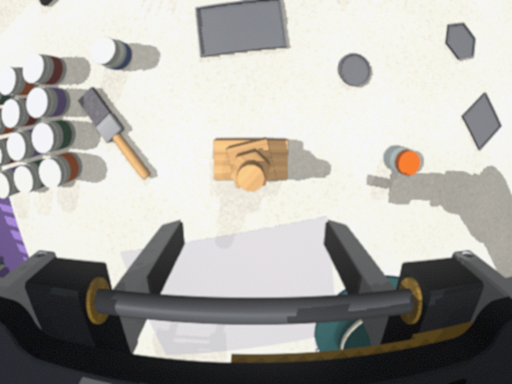

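The wrist view shows the pile centred at about (251,165). The round top is at (250,177) and the oblong top spans (213–288, 138–182). I'll enlarge it to get corners.

```bash
python3 - <<'E'
import cv2
a=cv2.imread("pics/w0.png")[128:198,205:300]
cv2.imwrite("pics/w0c.png",cv2.resize(a,None,fx=8,fy=8,interpolation=cv2.INTER_CUBIC))
E
```

```text
(no output)
```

View pics/w0c.png

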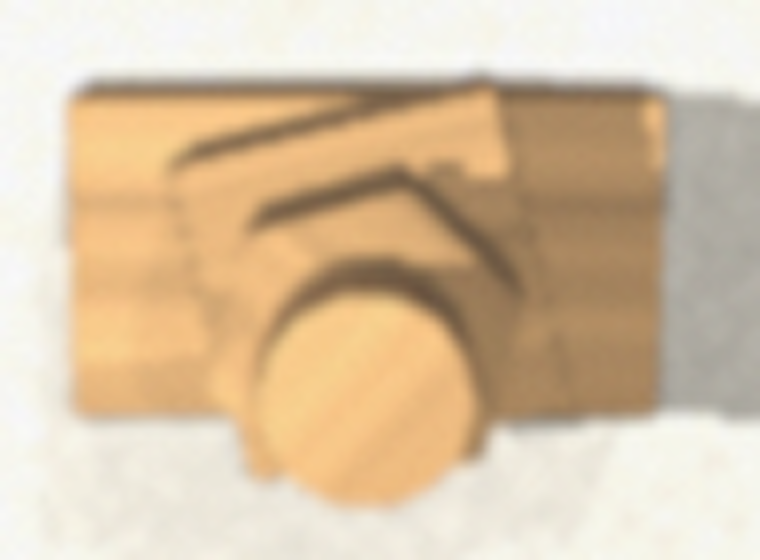

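The crop shows clear edges: the round top centred at crop (368,398), hexagon corners at (250,225), (405,175) and (520,290), the square's far edge from (175,163) to (495,90), and the oblong's corners. I'll convert these to positions.

```bash
python3 - <<'E'
from h import *
def f(pts,z): return onplane("wrist",(np.array(pts,float)+.5)/8-.5+[205,128],z)*1000
print("round w",f([(368,398)],.16).round(1),"top",(onplane("top",(np.array([[252,308]])+.5)/9-.5+[120,215],.16)*1000).round(1))
print("round diam",np.linalg.norm(np.diff(f([(260,398),(476,398)],.16),axis=0)))
h=f([(250,225),(405,175),(520,290)],.12);e=np.diff(h,axis=0)
print("hex",h.round(1).tolist(),np.linalg.norm(e,axis=1),np.degrees(np.arctan2(e[:,1],e[:,0])))
s=f([(175,163),(495,90),(570,405),(245,470)],.08);e=np.diff(s,axis=0)
print("sq",s.round(1).tolist(),np.linalg.norm(e,axis=1),np.degrees(np.arctan2(e[:,1],e[:,0])))
o=f([(72,98),(662,98),(660,412),(76,412)],.04);e=np.diff(o,axis=0)
print("ob",o.round(1).tolist(),np.linalg.norm(e,axis=1),np.degrees(np.arctan2(e[:,1],e[:,0])),o.mean(0))
E
```

```text
round w [[417.4 221.1]] top [[416.9 219.6]]
round diam 32.58635073261009
hex [[440.3, 238.0], [445.0, 211.5], [423.3, 195.1]] [26.95768682 27.16959335] [ -79.98295789 -143.06821764]
sq [[448.0, 253.1], [453.1, 193.7], [393.2, 187.5], [389.2, 249.1]] [59.5729987  60.25070112 61.79518398] [ -85.09316629 -174.04207768   93.73224321]
ob [[459.6, 275.8], [443.3, 159.8], [379.8, 167.6], [396.2, 285.5]] [117.08515659  64.06245881 119.00260275] [-97.98436608 173.00756013  82.06985503] [419.72112911 222.1820726 ]
```

```bash
cat >> h.py <<'E'
G=.029
def rot(phi):  # closing direction at phi degrees
    a=np.radians(phi); y=np.array([np.cos(a),np.sin(a),0]); z=np.array([0,0,-1.]); return np.c_[np.cross(y,z),y,z]
def plan(phi_pick,dphi,p,zb,q):
    best=None
    for f in (0,180):
        js=[robot.ik([*p,zb+G],rot(phi_pick+f)),robot.ik([*q,.003+G],rot(phi_pick+f+dphi)),robot.ik([*q,.2],rot(phi_pick+f+dphi))]
        if any(j is None for j in js): continue
        m=max(abs(j[6]) for j in js)
        if best is None or m<best[0]: best=(m,phi_pick+f,js)
    return best
def transfer(phi,dphi,p,zb,q,width):
    A,B=rot(phi),rot(phi+dphi); zt=zb+G+.08
    s=robot.get_state()
    robot.move_ptp([*p,zt],A); robot.gripper_to(min(.094,width+.035))
    robot.move_linear([*p,zb+G],.12); robot.gripper_to(width-.015)
    s=robot.get_state(); print("grip",s["opening"],s["grasp_force"],s["time"])
    if abs(s["opening"]-width)>.006: raise SystemExit("bad grip")
    robot.move_linear([*p,zb+G+.03],.06); 
    zt=max(zb+G+.05,.15); robot.move_linear([*p,zt],.15)
    robot.move_linear([*q,zt],.2,frame=B)
    s=robot.get_state(); print("carry",s["opening"],s["grasp_force"],s["time"])
    robot.move_linear([*q,.003+G+.015],.12)
    print("touch",robot.move_linear([*q,.003+G],.03,threshold=4),robot.get_state()["ee_pos"][2])
    robot.gripper_to(width+.025)
    robot.move_linear([*q,.15],.12); print("t",robot.get_state()["time"])
E
cat > jobs.py <<'E'
J=dict(round=(90,0,(.4172,.2205),.12,(.551,.021),.034),
 hex=(68.5,2,(.419,.2215),.08,(.6115,-.229),.048),
 square=(94.5,29.4,(.4205,.2215),.04,(.4434,-.2725),.062),
 oblong=(-8,6.6,(.4197,.222),0,(.6473,.2065),.066))
E
python3 - <<'E'
from h import *
from jobs import J
for n,(ph,d,p,zb,q,w) in J.items():
    b=plan(ph,d,p,zb,q); print(n,b and (b[0],b[1],[j.round(2).tolist() for j in b[2]]))
ph,d,p,zb,q,w=J["round"]
b=plan(ph,d,p,zb,q); transfer(b[1],d,p,zb,q,w)
for k in ["top","side"]: cv2.imwrite(f"pics/{k}1.png",cv2.convertScaleAbs(robot.grab_frame(k)[:,:,::-1],alpha=1.4))
a=cv2.imread("pics/top1.png")[110:280,120:380];c=cv2.imread("pics/side1.png")[120:290,130:390]
cv2.imwrite("pics/c1.png",cv2.resize(np.vstack([a,c]),None,fx=1.75,fy=1.75))
E
```

```text
round (np.float64(1.0418026901019288), 90, [[0.35, 0.44, -1.08, 2.03, 0.48, 0.95, 0.59], [0.7, 0.87, -1.09, 1.91, 0.94, 0.99, 0.74], [0.73, 0.53, -1.08, 1.8, 0.52, 1.13, 1.04]])
hex (np.float64(1.7870022489033945), 68.5, [[-0.86, 0.32, 0.36, 2.09, -0.16, 0.75, 0.8], [0.07, 0.72, 0.34, 1.67, -0.31, 0.81, 1.78], [-0.09, 0.54, 0.57, 1.58, -0.32, 1.11, 1.79]])
square (np.float64(1.7196416376873893), 274.5, [[-1.0, 0.43, 0.54, 2.12, -0.35, 0.68, -1.72], [-0.03, 0.61, 0.66, 2.02, -0.58, 0.7, 0.02], [0.5, 0.26, -0.01, 1.9, 0.0, 0.99, -0.49]])
oblong (np.float64(0.39049103783817757), -8, [[-0.88, 0.49, 0.39, 2.13, -0.33, 0.58, -0.39], [-0.6, 0.76, 0.35, 1.6, -0.32, 0.85, -0.14], [-0.67, 0.57, 0.46, 1.5, -0.27, 1.13, -0.18]])
grip 0.033556333778917216 30.000242292881012 6.9
carry 0.033370494745124386 30.000002682209015 9.1833
touch True 0.031798576282360234
t 12.8333
```

View pics/c1.png

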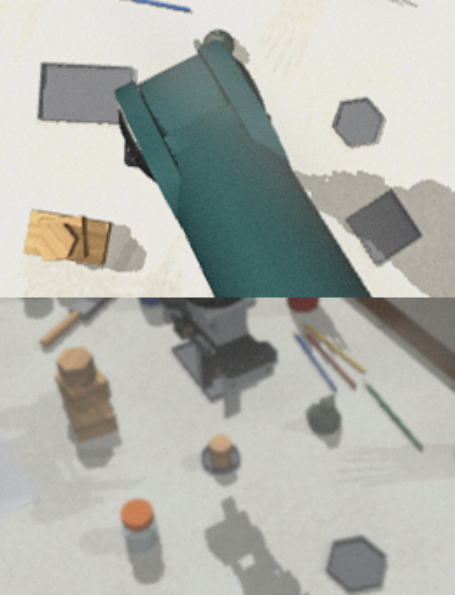

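The round box stands in its tray at about (220,455) in the side part of the crop. The rest of the pile, the jar and the figure are undisturbed. Next is the hexagon.

```bash
sed -i 's/    robot.move_ptp(\[\*p,zt\],A); /    c=s["ee_pos"]; robot.move_linear([c[0],c[1],.25],.2); robot.move_ptp([*p,.25],A); /' h.py
python3 - <<'E'
from h import *
from jobs import J
ph,d,p,zb,q,w=J["hex"]
b=plan(ph,d,p,zb,q); print(b[1]); transfer(b[1],d,p,zb,q,w)
for k in ["top","side"]: cv2.imwrite(f"pics/{k}2.png",cv2.convertScaleAbs(robot.grab_frame(k)[:,:,::-1],alpha=1.4))
a=cv2.imread("pics/top2.png")[215:275,120:200];c=cv2.imread("pics/side2.png")[130:300,150:390]
cv2.imwrite("pics/c2.png",np.vstack([cv2.resize(a,(480,360),interpolation=2)[:240],cv2.resize(c,(480,340))]))
E
```

```text
68.5
grip 0.04772638146800559 29.999743402004242 17.0667
carry 0.04794755374609205 29.99895840883255 20.6
touch True 0.03203558128688677
t 23.9083
```

View pics/c2.png

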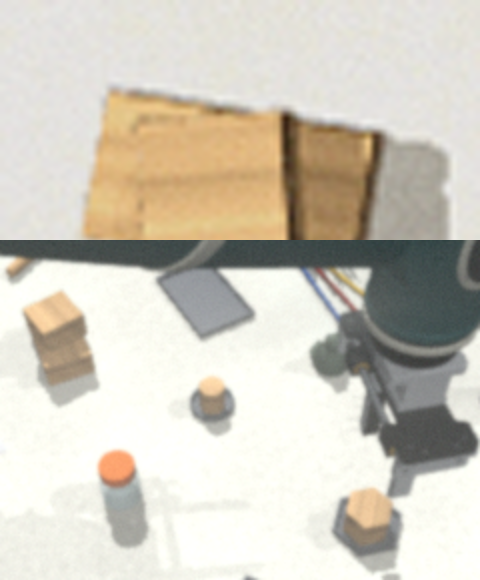

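The round and hexagon boxes both stand in their trays, and the square sits straight on the oblong. Next is the square.

```bash

python3 - <<'E'
from h import *
from jobs import J
ph,d,p,zb,q,w=J["square"]
b=plan(ph,d,p,zb,q); print(b[1],[j.round(2).tolist() for j in b[2]]); transfer(b[1],d,p,zb,q,w)
for k in ["top","side"]: cv2.imwrite(f"pics/{k}3.png",cv2.convertScaleAbs(robot.grab_frame(k)[:,:,::-1],alpha=1.4))
a=cv2.imread("pics/top3.png")[215:275,120:200];c=cv2.imread("pics/side3.png")[130:370,150:390]
cv2.imwrite("pics/c3.png",np.vstack([cv2.resize(a,(480,360),interpolation=2)[:240],cv2.resize(c,(480,350))]))
im=cv2.imread("pics/top3.png")[215:275,120:200].astype(int); m=((im[:,:,2]-im[:,:,0])>45).astype(np.uint8)
c=max(cv2.findContours(m,cv2.RETR_EXTERNAL,cv2.CHAIN_APPROX_NONE)[0],key=cv2.contourArea)
print("oblong",cv2.minAreaRect((onplane("top",c[:,0]+[120,215],.035)*1000).astype(np.float32)))
E
```

```text
274.5 [[-0.26, 0.4, -0.34, 2.09, 0.21, 0.68, -2.23], [0.71, 0.52, -0.27, 2.0, 0.22, 0.65, -0.68], [0.82, 0.28, -0.38, 1.89, 0.12, 1.0, -0.6]]
grip 0.061539888893434445 29.87218290567398 30.4167
carry 0.062112754709813804 29.87938016653061 34.1833
touch True 0.031917050351458365
t 37.425
oblong ((419.4505920410156, 221.1602783203125), (122.4594497680664, 66.02552795410156), 81.70588684082031)
```

View pics/c3.png

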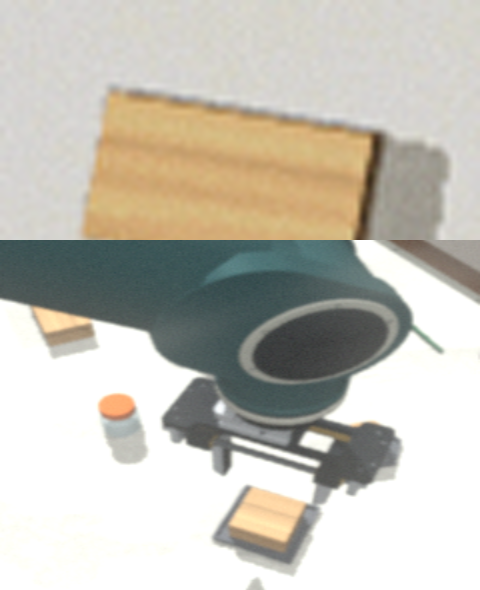

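The square sits in its tray. The oblong lies at (0.4195, 0.2215) with a yaw of −8.2°, which matches the plan. Moving it now.

```bash

python3 - <<'E'
from h import *
from jobs import J
ph,d,p,zb,q,w=J["oblong"]; p=(.4195,.2218)
b=plan(ph,d,p,zb,q); print(b[1],[j.round(2).tolist() for j in b[2]]); transfer(b[1],d,p,zb,q,w)
robot.move_linear([.5,.2,.3],.2); robot.move_ptp([.14,.609,.3],rot(77))
for k in ["top","side"]: cv2.imwrite(f"pics/{k}4.png",cv2.convertScaleAbs(robot.grab_frame(k)[:,:,::-1],alpha=1.4))
a=cv2.imread("pics/top4.png")[110:280,125:375];c=cv2.imread("pics/side4.png")[120:370,150:390]
cv2.imwrite("pics/c4.png",np.hstack([cv2.resize(a,(440,300),interpolation=2),cv2.resize(c,(350,300))]))
print(robot.get_state()["time"])
E
```

```text
-8 [[0.15, 0.62, -0.85, 2.1, 0.71, 0.74, -1.31], [0.1, 0.84, -0.69, 1.57, 0.62, 0.96, -0.81], [0.2, 0.69, -0.87, 1.47, 0.54, 1.24, -0.76]]
grip 0.06561137524712582 30.0002583861351 42.875
carry 0.06571011457549479 29.999448359012604 45.575
touch True 0.03200337248354986
t 48.8083
52.075
```

View pics/c4.png

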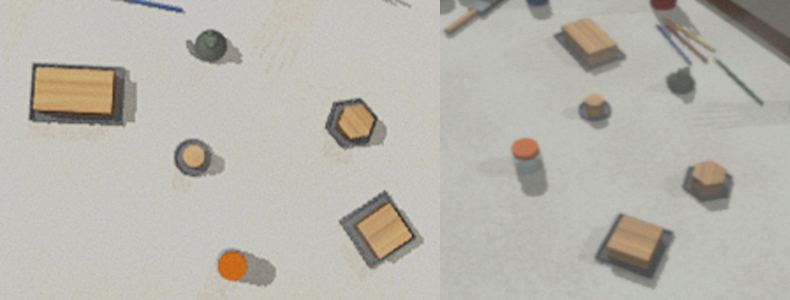

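The final views show all four boxes inside their trays, with the small outward offsets being parallax. The jar and figure are where they were. Each box touched down at floor height, so I'm handing in.

```bash
python3 -c "
from rig import robot
print(robot.sign_off())"
```

```text
the job is handed in; nothing more can be done
None
```

All four boxes stand flat in the trays of their own shapes, taken from the top of the pile down in about 52 s, the jar and clay animal look untouched in the final views, and the job is handed in.

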